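# Set the chin mirror to its tilt marks

### The job

Aim the little mirror that shows the underside of the bust's chin: at each of the two corners of its spring-backed plate that carry a pointer, press the corner's pad down until the pointer is level with the top of the index block on its scale, then let go, so that in the end both pointers rest at their marks. Only press: do not pull a corner up, do not touch the mirror glass, and leave the things around it where they are.

Things in the scene. Friction and masses are not known exactly. Their poses are not given: they have to be found in the camera images.
- mount: Fixed mount of the chin mirror: dark steel cross-shaped base, 12 mm high; origin at the centre of its underside, on the table, z up. A pivot 50 mm above the table carries the aluminium tilt plate, a 122 mm square 6 mm thick whose four corners point along the mount's -x (called front), +y (left), +x (back) and -y (right), each with a spring below and a black pad on top.
- gimbal (a joint): Tilt of the plate about its left-right diagonal, rad: 0 level, grows as the front corner goes down (back corner up), stop at 0.26. Only the front and back pads move it. A pad gives way at about 6 N near level, rising to 10 N deep down as its spring loads up (3 N or more on the way back to level). The pivot is stiff: the plate stays where it is left when the finger is lifted, and pressing the back pad brings an overpressed front corner up again.
- tilt_plate (a joint): Tilt of the plate about its front-back diagonal, rad: 0 level, grows as the left corner goes down (right corner up), stop at 0.26. Only the left and right pads move it; pad force and stiff pivot as for the other tilt. Pressing the right pad brings an overpressed left corner up again. Both pointers start above their marks.
- mirror: The round mirror glass fixed on the middle of the tilt plate, 92 mm across and 4 mm thick with its frame; origin at the centre of its underside; it tilts with the plate. Not to be touched.
- front_pad (a point): Centre of the top of the round black rubber press pad on the front corner (22 mm across, 10 mm high, its top 12 mm above the pivot when level), 74 mm from the plate's centre along the mount's -x. A pointer needle sticks out beyond this pad.
- front_tip (a point): Tip of the front corner's thin steel pointer needle (3 mm thick, 8 mm wide at the tip), at its upper edge, 115 mm from the plate's centre along the mount's -x: it moves up and down 1.55 times as far as the front pad. Just beyond it stands an upright aluminium scale plate, 44 mm wide, its top 76 mm above the table.
- front_mark (a point): The mark of the front scale: centre of the upper face of the small brass index block (14 mm wide, 10 mm deep, 5 mm thick) set on the front scale plate, 12 mm to the side of the needle tip. The pointer is at the mark when the upper edge of the needle tip is level with the upper face of this block (same height). The block is already set and needs no handling.
- left_pad (a point): Centre of the top of the round black rubber press pad on the left corner (22 mm across, 10 mm high, its top 12 mm above the pivot when level), 74 mm from the plate's centre along the mount's +y. A pointer needle sticks out beyond this pad.
- left_tip (a point): Tip of the left corner's thin steel pointer needle (3 mm thick, 8 mm wide at the tip), at its upper edge, 115 mm from the plate's centre along the mount's +y: it moves up and down 1.55 times as far as the left pad. Just beyond it stands an upright aluminium scale plate, 44 mm wide, its top 76 mm above the table.
- left_mark (a point): The mark of the left scale: centre of the upper face of the small brass index block (14 mm wide, 10 mm deep, 5 mm thick) set on the left scale plate, 12 mm to the side of the needle tip. The pointer is at the mark when the upper edge of the needle tip is level with the upper face of this block (same height). The block is already set and needs no handling.
- back_pad (a point): Centre of the top of the like pad on the back corner (no pointer), 74 mm from the plate's centre along the mount's +x; useful only to bring an overpressed opposite corner back up.
- right_pad (a point): Centre of the top of the like pad on the right corner (no pointer), 74 mm from the plate's centre along the mount's -y; useful only to bring an overpressed opposite corner back up.
- jar_pot: Bystander: small white glazed pot (solid), 44 mm across, 45 mm high, standing between the back and right arms of the mount; origin at its underside. To be left alone.
- rib: Bystander: flat wooden modelling rib, 70 x 35 x 12 mm, lying between the front and right arms of the mount; origin at its underside. To be left alone.
- loop_tool: Bystander: loop tool, wooden handle 100 x 12 x 12 mm with a wire loop, 147 mm long overall, lying behind the mount on its left; origin at its underside. To be left alone.
- water_bottle: Bystander: clear water bottle, 64 mm across, 190 mm high; origin at its underside. To be left alone.
- cup: Bystander: white plastic cup, 76 mm across the rim, 90 mm high; origin at its underside. To be left alone.
- fan_brush: Bystander: brush lying on the table; origin at its underside. To be left alone.
- sanding_block: Bystander: cork sanding block 100 x 60 x 30 mm; origin at its underside. To be left alone.
Mind the look-alikes: they are no part of the job. Leave any red look-alike of the mount alone.

How it is judged (in metres and radians):
At the end, for the whole second after the job is handed in: Both needle tips (upper edge) are within 3.5 mm in height of the upper face of the index block on their own scale, and stay there with the robot clear (z of front_tip in the frame of front_mark between -0.0035 and 0.0035 m and z of left_tip in the frame of left_mark between -0.0035 and 0.0035 m); the robot touches nothing.
It fails at once if the mirror glass is touched (over 0.5 N) (contact force between any of the fingers, the arm and mirror above 0.5 N).
It fails at once if a pointer corner is pulled or tipped up, its pad more than 6 mm above level (z of any of front_pad, left_pad in the frame of mount above 0.068 m).
It fails at once if a bystander is lifted, carried or pushed more than 25 mm (distance of any of jar_pot, rib, loop_tool, water_bottle, cup, fan_brush, sanding_block from where it was at the start of the episode above 0.025 m).
It also fails if it takes over 48 s, if anything falls off the work surface, if the arm or the gripper's body presses on something with over 40 N, if the wrist force passes 120 N, or if a joint passes its speed limit or range.

### The arm

A 6-joint arm with a two-finger parallel gripper is mounted at the origin on the work surface. World frame = base frame: x ahead of the robot, y to its left, z up, the work surface at z = 0. Lengths are in m, angles in degrees, forces in N, time in s.
With the tool pointing down it reaches from about 0.35 to 0.875 m from the base axis. Payload 15.5 kg.
Tool frame: the origin (TCP) lies midway between the tips of the shut fingers; the grasp point (between the pads) lies 19 mm behind it; z points along the fingers, y is the line along which they close (so a half turn about z gives the same grasp; the last joint's range is limited). The gripper opens to 85 mm and grips with 20 to 120 N. Pads are 22 mm wide; open, the fingers measure 114 mm over their backs; the gripper's body (76 mm by 85 mm) begins 54 mm behind the grasp point. The pads swing forward as they close: fully open they stand 13 mm farther back than shut.
Start: joints at [60.762, 28.281, 77.091, -0, 74.628, -5.472], TCP at [0.252, 0.572, 0.231] pointing down, gripper open.
Joint ranges: [-166.48, 166.48], [-47.26, 123.95], [12.59, 153.08], [-70.14, 250.14], [6.76, 159.57], [-176.63, 176.63]. Speed limits (degrees/s): [108.29, 108.29, 147.25, 172.46, 172.46, 172.46].

### API

Orientations are given as [roll, pitch, yaw] about the fixed x, y, z axes, in that order (R = Rz(yaw) Ry(pitch) Rx(roll)).
In Python, from cell import state, snapshot, camera_model, job gives the robot as it stands.
- The arm moves only by the tool jog_arm, never from a script. Its argument "rows" is a list of rows, each a list of 7 numbers: the shift along the tool's x, y, z normalised to -1 to 1, where 1 is 0.2 m, then the turn, a rotation vector about the tool's x, y, z normalised to -1 to 1, where 1 is 0.5 rad, then the closure, from -1 (fully open) to 1 (shut). In form: [[dx, dy, dz, ax, ay, az, jaw], ...]. A call has 1 to 12 rows; each row is the pose to reach, as a shift and turn from the pose commanded when the call began, along the tool's axes at that moment; what a row does not reach only later rows make up. A row lasts 1/10 s, in which the tool goes at most 50 mm and 8.59 degrees, less where a joint would pass 70% of its speed; a pose out of reach is approached as far as the arm can. A call with a number of a shift or a turn outside -1 to 1 is refused whole. A call with a gripper value outside its range is refused whole. The fingers move at their own pace and stop on an object; "squeeze" is the grip in N (left out, the last holds). Time passes only in rows, so rows that repeat a pose let the fingers close. It gives the time, the measured TCP pose, the force, the opening and the grip force at its end, in the units of the state.
- state(): the state, without advancing time (a new reading comes with each control period).
- snapshot(name): name is "scene" or "top" or "wrist"; returns the picture (384x512x3 uint8, blue, green, red); there is no depth.
- camera_model(name): a dict with "fx", "fy", "cx", "cy" (pixels), "k1" (the pictures are not rectified: a ray, as slopes to the right and down, at radius r is drawn at 1 + k1 r^2 times it, then the intrinsics apply), "T" (4x4, takes a point from camera to world coordinates). Camera axes: x right, y up, looking along -z (the intrinsics and any distortion apply to the point x, -y, -z); pixel columns grow to the right and rows downward; lengths in m; the calibration is good to about 2 mm. A picture is of the moment at which its call begins: read the wrist's pose just before it. camera_model takes no time and is no camera call; for the wrist camera it gives the pose at the moment of the call.
- job.close_job(): hands the job in; it is judged then, once.
The state is a dict: "time": time; "qpos": joint angles; "qvel": joint speeds; "tau": joint torques, N m; "tool_pos": TCP position; "ee_rot": TCP orientation; "ft_force": force on the tool from outside, world axes, zero at the start; "ft_torque": the same for the moment, N m; "finger_gap": finger opening in m; "finger_force": force on a finger pad.
Only numpy, scipy, OpenCV 4.12 (cv2) and the standard library are available. Lean on these libraries where they do the work, as an engineer would, in place of code of your own. Each camera call takes 0.05 s, during which the arm holds its last target. There are 200 camera calls.

## Working session

There is one attempt and no reset: what is moved stays moved. The work goes in short steps, Python scripts to look and compute and a tool call to move; the robot and the scene stay as the last step left them, time stands still between calls to the robot, and variables do not carry over. Pictures are saved under pics/ and viewed, at most 10 in all, crops included, and the job is handed in when it is done.

Besides the shell and the picture viewer there is one more tool, called after "Call:" by a JSON object that holds its "op" and its "data". jog_arm: Moves the arm, as the interface text tells. Scaled input: -1 to 1 covers 0.2 m each way for a shift and 0.5 rad each way for a turn. Its arguments: {"type":"object","properties":{"rows":{"type":"array"},"squeeze":{"type":"number"}},"required":["rows"]}

```bash
mkdir -p pics; ls; cat > h.py <<'E'
import numpy as np, cv2
from cell import state, snapshot, camera_model, job
def K(m): return np.array([[m["fx"],0,m["cx"]],[0,m["fy"],m["cy"]],[0,0,1.]])
def proj(m,P):
    P=np.atleast_2d(P); T=np.array(m["T"]); c=(P-T[:3,3])@T[:3,:3]
    s=np.c_[c[:,0]/-c[:,2],-c[:,1]/-c[:,2]]; s=s*(1+m["k1"]*(s**2).sum(1,keepdims=True))
    return s*[m["fx"],m["fy"]]+[m["cx"],m["cy"]]
def ray(m,uv):
    d=(np.array(uv,float)-[m["cx"],m["cy"]])/[m["fx"],m["fy"]]; s=d.copy()
    for _ in range(20): s=d/(1+m["k1"]*(s@s))
    T=np.array(m["T"]); return T[:3,3],T[:3,:3]@np.array([s[0],-s[1],-1.])
def atz(m,uv,z):
    o,d=ray(m,uv); return o+d*(z-o[2])/d[2]
def tri(obs):
    A=0;b=0
    for m,uv in obs:
        o,d=ray(m,uv); d=d/np.linalg.norm(d); Q=np.eye(3)-np.outer(d,d); A=A+Q; b=b+Q@o
    return np.linalg.solve(A,b)
E
python3 - <<'E'
from h import *
a=snapshot("scene");b=snapshot("top")
cv2.imwrite("pics/a.png",np.vstack([cv2.resize(a,(0,0),fx=.78,fy=.78),cv2.resize(b,(0,0),fx=.78,fy=.78)]))
cv2.imwrite("scene.png",a);cv2.imwrite("top.png",b);cv2.imwrite("wrist.png",snapshot("wrist"))
cv2.imwrite("pics/s.png",cv2.resize(a,(798,598)));cv2.imwrite("pics/t.png",cv2.resize(b,(798,598)))
for n in("scene","top","wrist"):
    m=camera_model(n);print(n,m["fx"],m["k1"],np.round(m["T"],3).tolist())
print(state())
E
```

```text
pics
scene 377.33230554784313 -0.08287631939021112 [[-0.206, -0.788, 0.58, 1.066], [0.979, -0.165, 0.123, 0.142], [-0.001, 0.593, 0.805, 0.885], [0.0, 0.0, 0.0, 1.0]]
top 393.29479429065066 -0.08771499796969366 [[0.13, 0.969, -0.211, 0.263], [-0.992, 0.128, -0.024, -0.017], [0.004, 0.212, 0.977, 1.161], [0.0, 0.0, 0.0, 1.0]]
wrist 331.1175245396169 -0.035226291538204106 [[0.403, -0.871, -0.28, 0.181], [0.915, 0.383, 0.124, 0.603], [-0.001, -0.306, 0.952, 0.373], [0.0, 0.0, 0.0, 1.0]]
{'time': 0.15, 'qpos': array([ 6.07606180e+01,  2.83059877e+01,  7.71183378e+01, -4.40112216e-05,
        7.46274741e+01, -5.47070343e+00]), 'qvel': array([ 0.10021094,  0.00209878, -0.04783572,  0.05189802,  0.0746298 ,
       -0.00216964]), 'tau': array([ 1.09242228e-03, -8.82541323e+01, -3.84073448e+01, -2.89544496e-04,
        6.93123497e-03,  2.82759493e-05]), 'tool_pos': array([0.25175982, 0.57176072, 0.2308488 ]), 'ee_rot': array([-1.79948432e+02, -4.89616589e-03,  1.56231331e+02]), 'ft_force': array([0.48407824, 0.0325663 , 0.03380856]), 'ft_torque': array([0.03279038, 0.01084929, 0.0120942 ]), 'finger_force': 0.0, 'finger_gap': 0.0855117319504304}
```

View pics/s.png

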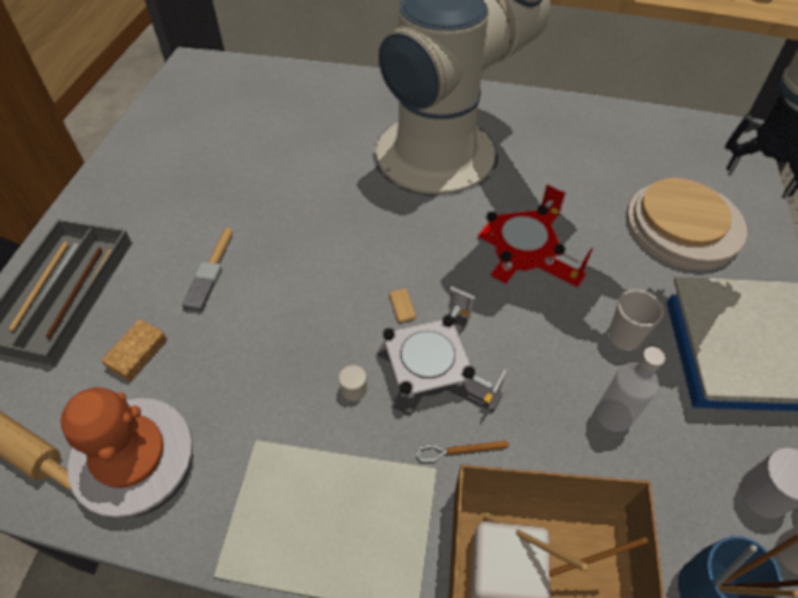

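View pics/t.png

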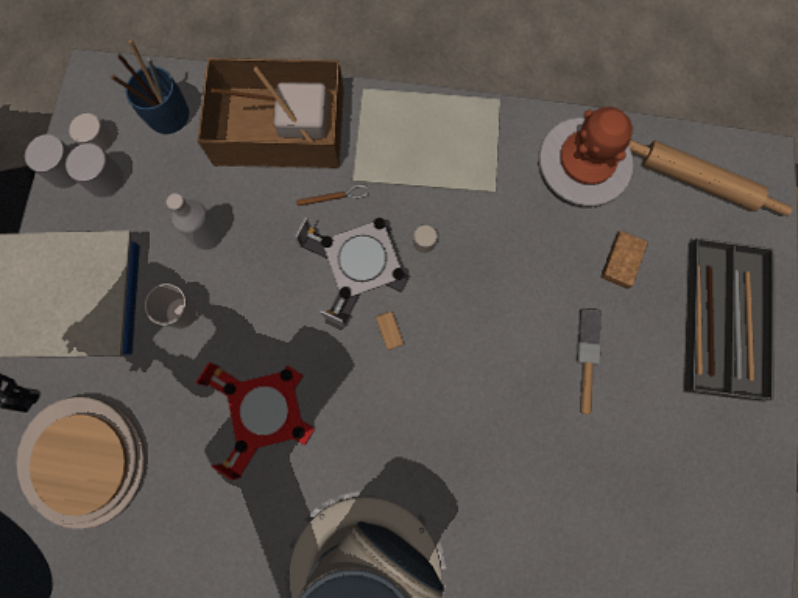

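Candidates: the red mount (scene 525,235; top 264,410), which is the look-alike, and the aluminium mount (scene 428,353; top 362,258). I choose the aluminium one. In the top view, front is the corner nearest the robot (345,293), left is (327,241), back is (380,223) and right is (399,273). The rib between front and right and the pot between back and right fit this.

```bash
cat > t1.py <<'E'
from h import *
s=798/512
S=dict(front=(448,321),left=(469,372),back=(405,387),right=(389,334))
T=dict(front=(345,293),left=(327,241),back=(380,223),right=(399,273))
ms,mt=camera_model("scene"),camera_model("top")
imgs={"S":cv2.imread("scene.png",0),"T":cv2.imread("top.png",0)}
def ref(im,uv):
    x,y=np.round(np.array(uv)/s).astype(int);r=6
    w=im[y-r:y+r+1,x-r:x+r+1].astype(float);w=np.clip(60-w,0,None)
    Y,X=np.mgrid[y-r:y+r+1,x-r:x+r+1];return np.array([(w*X).sum(),(w*Y).sum()])/w.sum()
P={}
for k in S:
    a,b=np.array(S[k])/s,np.array(T[k])/s
    P[k]=tri([(ms,a),(mt,b)]);print(k,P[k].round(4), "ref",tri([(ms,ref(imgs["S"],S[k])),(mt,ref(imgs["T"],T[k]))]).round(4))
c=sum(P.values())/4;u=(P["back"]-P["front"])[:2];v=(P["left"]-P["right"])[:2]
print(c,np.linalg.norm(u),np.linalg.norm(v),np.degrees(np.arctan2(u[1],u[0])),np.degrees(np.arctan2(-v[0],v[1])))
E
python3 t1.py
python3 -c "
import cv2
a=cv2.imread('scene.png')[170:275,225:335];cv2.imwrite('pics/crop.png',cv2.resize(a,None,fx=5.4,fy=5.4,interpolation=2))"
```

```text
front [0.4962 0.1055 0.0547] ref [0.4942 0.1066 0.0536]
left [0.59   0.1539 0.0589] ref [0.5895 0.1552 0.0569]
back [0.6378 0.0594 0.0601] ref [0.6378 0.0583 0.0547]
right [0.5457 0.0122 0.0593] ref [0.5447 0.011  0.0571]
[0.56742418 0.08274037 0.05826039] 0.14886095114481687 0.14839584087015203 -18.04925174526073 -17.37523344636876
```

View pics/crop.png

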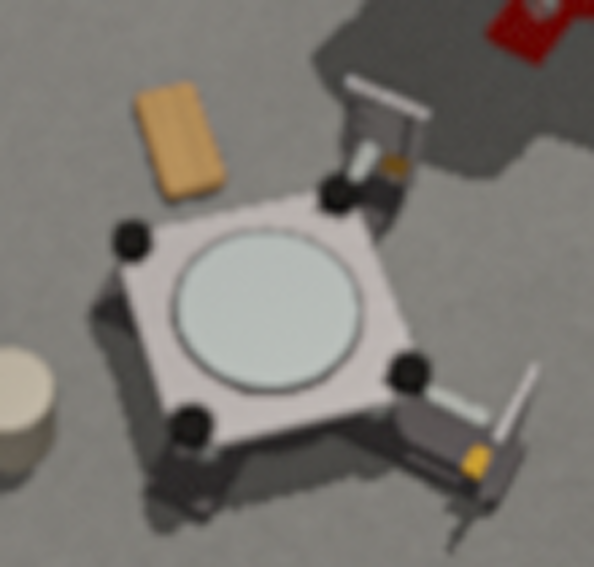

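The crop confirms the aluminium mount. The front needle is the upper right one, at crop (365,160), with its block at (395,165). The left needle is at (460,403), with its block at (476,460). Next I'll plan a tilted wrist view of the left scale.

```bash
cat >> h.py <<'E'
from scipy.spatial.transform import Rotation as R
C=np.array([0.5672,0.0827,0]);YAW=-17.7
M=R.from_euler("z",YAW,degrees=True)
def w(p): return M.apply(p)+C
def mt(p): return M.inv().apply(np.asarray(p)-C)
def plan(pos,rot):
    s=state();Rc=R.from_euler("xyz",s["ee_rot"],degrees=True)
    print("goal",np.round(pos,4),"shift",(Rc.inv().apply(pos-s["tool_pos"])/.2).round(3),"turn",((Rc.inv()*rot).as_rotvec()/.5).round(3))
def down(yaw): return R.from_euler("xyz",[180,0,yaw],degrees=True)
def view(P,yaw,elev=45,rng=.24):
    rot=down(yaw)*R.from_euler("y",-(90-elev-16.4),degrees=True)
    # pose so that optical axis hits P
    d=rot.apply([-np.sin(np.radians(16.4)),0,np.cos(np.radians(16.4))])
    cam=P-rng*d; return cam-rot.apply([.078,0,-.142]),rot
E
python3 - <<'E'
from h import *
p,r=view(w([.006,.115,.05]),162.3);print(r.apply([0,0,1]));plan(p,r)
p,r=view(w([.006,.115,.05]),162.3,60,.3);plan(p,r)
E
```

```text
[ 0.45603129 -0.14553815 -0.87798298]
goal [0.5762 0.2005 0.1324] shift [-2.233 -1.044  0.493] turn [-0.055 -0.998 -0.207]
goal [0.569  0.2028 0.1901] shift [-2.195 -1.049  0.204] turn [-0.027 -0.475 -0.211]
```

Call:
{"op": "jog_arm", "data": {"rows": [[-0.25,-0.12,0,0,0,0,1],[-0.5,-0.24,0,0,0,0,1],[-0.75,-0.36,0,0,0,0,1],[-1,-0.5,0,0,0,-0.21,1],[-1,-0.5,0,0,0,-0.21,1]], "squeeze": 30}}

```text
time: 0.65
tool_pos: [0.3964, 0.3969, 0.2312]
ee_rot: [-180.0, 0.0, 162.4]
ft_force: [-0.3, 0.6, -0.5]
finger_gap: 0.0125
finger_force: 0.0
```

Call:
{"op": "jog_arm", "data": {"rows": [[-0.25,-0.12,0,0,0,0,1],[-0.5,-0.24,0,0,0,0,1],[-0.75,-0.36,0,0,0,0,1],[-1,-0.4,0,0,0,0,1],[-1,-0.4,0,0,0,0,1]]}}

```text
time: 1.15
tool_pos: [0.5641, 0.2598, 0.231]
ee_rot: [-180.0, 0.1, 162.1]
ft_force: [0.3, 1.2, -0.4]
finger_gap: 0.0002
finger_force: 0.0
```

```bash
python3 - <<'E'
from h import *
p,r=view(w([.006,.115,.05]),162.3);plan(p,r)
print(state()["time"],state()["tool_pos"],state()["ee_rot"])
E
```

```text
goal [0.5762 0.2005 0.1324] shift [-0.148 -0.263  0.494] turn [-0.002 -0.996 -0.008]
1.15 [0.56410851 0.25978492 0.23103728] [-1.79997163e+02  6.50330250e-02  1.62073712e+02]
```

Call:
{"op": "jog_arm", "data": {"rows": [[-0.15,-0.26,0.2,0,-0.3,0,1],[-0.15,-0.26,0.35,0,-0.6,0,1],[-0.15,-0.26,0.5,0,-0.9,0,1],[-0.15,-0.26,0.5,0,-1,0,1],[-0.15,-0.26,0.5,0,-1,0,1],[-0.15,-0.26,0.5,0,-1,0,1]]}}

```text
time: 1.75
tool_pos: [0.5714, 0.2044, 0.13]
ee_rot: [-179.9, 28.5, 162.4]
ft_force: [-0.5, 0.1, -0.1]
finger_gap: -0.0001
finger_force: 0.0
```

```bash
cat > shot.py <<'E'
import sys,pickle
from h import *
n=sys.argv[1]; m=camera_model("wrist");im=snapshot("wrist")
pickle.dump(m,open(n+".pkl","wb"));cv2.imwrite(n+".png",im)
pts={"ftip":[-.115,0,.053],"ltip":[0,.115,.053],"lpad":[0,.074,.062],"fpad":[-.074,0,.062]}
print(state()["time"],{k:proj(m,w(p))[0].round(0).tolist() for k,p in pts.items()})
if len(sys.argv)>2:
    x,y,W,f=map(int,sys.argv[2:6]); H=int(W*.75)
    cv2.imwrite("pics/"+n+".png",cv2.resize(im[y:y+H,x:x+W],None,fx=f,fy=f,interpolation=cv2.INTER_CUBIC))
E
python3 shot.py L1 156 100 200 4
```

```text
1.8 {'ftip': [13.0, 21.0], 'ltip': [255.0, 189.0], 'lpad': [196.0, 199.0], 'fpad': [42.0, 106.0]}
```

View pics/L1.png

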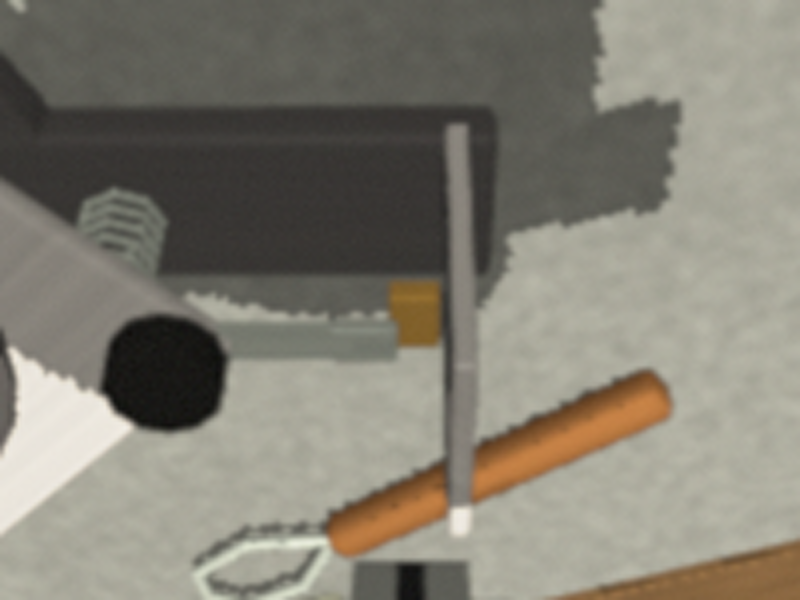

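```bash
python3 - <<'E'
from h import *
import pickle
im=cv2.imread("L1.png").astype(int);m=pickle.load(open("L1.pkl","rb"))
print("needle cols 246-252");[print(v,im[v,246:253].mean(0).round(0)) for v in range(176,194)]
print("block cols 259-263");[print(v,im[v,259:264].mean(0).round(0)) for v in range(166,190)]
from scipy.optimize import brentq
def z(u,v,mx):
    o,d=ray(m,(u,v)); o=mt(o);d=M.inv().apply(d); p=o+d*(mx-o[0])/d[0]; return (p*1000).round(1)
for v in (190,): print("needle back edge",z(249,v,.004))
for v in (186.3,):print("block back top",z(261,v,.019))
for v in (176,177,178):print("block front top",z(261,v,.005))
for v in (170.5,):print("block front bot",z(261,v,.005))
E
```

```text
needle cols 246-252
176 [85. 93. 95.]
177 [ 94. 103. 104.]
178 [119. 130. 131.]
179 [125. 137. 138.]
180 [115. 126. 125.]
181 [114. 125. 122.]
182 [124. 136. 132.]
183 [117. 129. 125.]
184 [110. 120. 118.]
185 [108. 118. 116.]
186 [106. 116. 113.]
187 [106. 116. 113.]
188 [108. 119. 116.]
189 [114. 126. 123.]
190 [133. 145. 144.]
191 [152. 165. 166.]
192 [156. 170. 170.]
193 [154. 168. 169.]
block cols 259-263
166 [49. 52. 55.]
167 [53. 56. 58.]
168 [64. 69. 69.]
169 [75. 86. 92.]
170 [ 64.  95. 115.]
171 [ 47.  97. 126.]
172 [ 43.  98. 131.]
173 [ 45. 103. 137.]
174 [ 48. 110. 146.]
175 [ 46. 103. 138.]
176 [ 43.  98. 130.]
177 [ 44.  97. 129.]
178 [ 43.  96. 129.]
179 [ 43.  96. 129.]
180 [ 42.  96. 129.]
181 [ 42.  96. 128.]
182 [ 42.  96. 128.]
183 [ 41.  95. 127.]
184 [ 42.  95. 128.]
185 [ 45.  97. 127.]
186 [ 87. 117. 136.]
187 [138. 155. 159.]
188 [153. 167. 168.]
189 [153. 167. 167.]
needle back edge [  4.  110.5  49.7]
block back top [ 19.  119.5  31. ]
block front top [  5.  119.4  33.8]
block front top [  5.  119.4  34.9]
block front top [  5.  119.4  36. ]
block front bot [  5.  119.4  27.6]
```

```bash
cat > zz.py <<'E'
from h import *
import pickle
def z(n,u,v,ax,val):
    m=pickle.load(open(n+".pkl","rb"));o,d=ray(m,(u,v)); o=mt(o);d=M.inv().apply(d); p=o+d*(val-o[ax])/d[ax]; return (p*1000).round(1)
E
python3 - <<'E'
from zz import *
print("needle",z("L1",249,182.8,0,-.004),z("L1",249,189.9,0,.004))
print("block",z("L1",261,174.5,0,.005),z("L1",261,185.9,0,.019))
L=w([0,.0765,.062]); p,r=L+[0,0,.05],down(162.3);plan(p,r);plan(L,r)
E
```

```text
needle [ -4.  110.7  50.3] [  4.  110.5  49.6]
block [  5.  119.4  32.1] [ 19.  119.5  30.6]
goal [0.5905 0.1556 0.112 ] shift [-0.095 -0.205  0.159] turn [-0.002  0.997  0.001]
goal [0.5905 0.1556 0.062 ] shift [ 0.025 -0.205  0.379] turn [-0.002  0.997  0.001]
```

Left: the needle's upper edge is at about 50 mm and the block's top at about 31.4 mm, so the pad has to go down about 12 mm. Moving above the left pad.

Call:
{"op": "jog_arm", "data": {"rows": [[-0.09,-0.19,0.02,0,0.3,0,1],[-0.09,-0.19,0.06,0,0.6,0,1],[-0.09,-0.19,0.1,0,0.9,0,1],[-0.09,-0.19,0.16,0,1,0,1],[-0.09,-0.19,0.16,0,1,0,1],[-0.09,-0.19,0.16,0,1,0,1]]}}

```text
time: 2.4
tool_pos: [0.5941, 0.1579, 0.1124]
ee_rot: [179.8, -0.0, 162.2]
ft_force: [-0.2, 0.7, -0.1]
finger_gap: -0.0002
finger_force: 0.0
```

```bash
python3 - <<'E'
from h import *
print(mt(state()["tool_pos"]));plan(w([0,.080,.065]),down(162.3))
E
```

```text
[0.00278855 0.07983287 0.11241759]
goal [0.5915 0.1589 0.065 ] shift [ 0.014 -0.     0.237] turn [ 0.007 -0.001 -0.004]
```

Descending to z≈0.054 in steps.

Call:
{"op": "jog_arm", "data": {"rows": [[0.014,0,0.12,0,0,0,1],[0.014,0,0.22,0,0,0,1],[0.014,0,0.24,0,0,0,1],[0.014,0,0.26,0,0,0,1],[0.014,0,0.275,0,0,0,1],[0.014,0,0.29,0,0,0,1],[0.014,0,0.29,0,0,0,1]]}}

```text
time: 3.1
tool_pos: [0.5892, 0.16, 0.055]
ee_rot: [179.9, 0.1, 162.3]
ft_force: [-2.7, 3.0, 6.1]
finger_gap: 0.0001
finger_force: 3.0
```

Call:
{"op": "jog_arm", "data": {"rows": [[0,0,0.01,0,0,0,1],[0,0,0.018,0,0,0,1],[0,0,0.018,0,0,0,1]]}}

```text
time: 3.4
tool_pos: [0.5893, 0.1601, 0.0517]
ee_rot: [179.9, 0.1, 162.3]
ft_force: [-3.8, 4.4, 7.3]
finger_gap: 0.0002
finger_force: 3.8
```

Call:
{"op": "jog_arm", "data": {"rows": [[0,0,-0.1,0,0,0,1],[0,0,-0.29,0,0,0,1],[0,0,-0.29,0,0,0,1]]}}

```text
time: 3.7
tool_pos: [0.5916, 0.1601, 0.1136]
ee_rot: [179.8, 0.4, 162.3]
ft_force: [0.0, 0.6, -0.7]
finger_gap: -0.0005
finger_force: 0.0
```

```bash
python3 - <<'E'
from h import *
p,r=view(w([.006,.115,.045]),162.3);plan(p,r)
E
```

```text
goal [0.5762 0.2005 0.1274] shift [ 0.135  0.17  -0.069] turn [ 0.008 -0.983 -0.003]
```

Call:
{"op": "jog_arm", "data": {"rows": [[0.135,0.17,-0.1,0,-0.3,0,1],[0.135,0.17,-0.08,0,-0.6,0,1],[0.135,0.17,-0.07,0,-0.9,0,1],[0.135,0.17,-0.07,0,-0.98,0,1],[0.135,0.17,-0.07,0,-0.98,0,1],[0.135,0.17,-0.07,0,-0.98,0,1]]}}

```text
time: 4.3
tool_pos: [0.5733, 0.2003, 0.1226]
ee_rot: [-180.0, 28.0, 162.3]
ft_force: [0.3, -0.2, 0.8]
finger_gap: 0.0002
finger_force: 0.0
```

```bash
python3 shot.py L2 156 100 200 4
```

```text
4.35 {'ftip': [9.0, 21.0], 'ltip': [260.0, 195.0], 'lpad': [199.0, 205.0], 'fpad': [40.0, 109.0]}
```

View pics/L2.png

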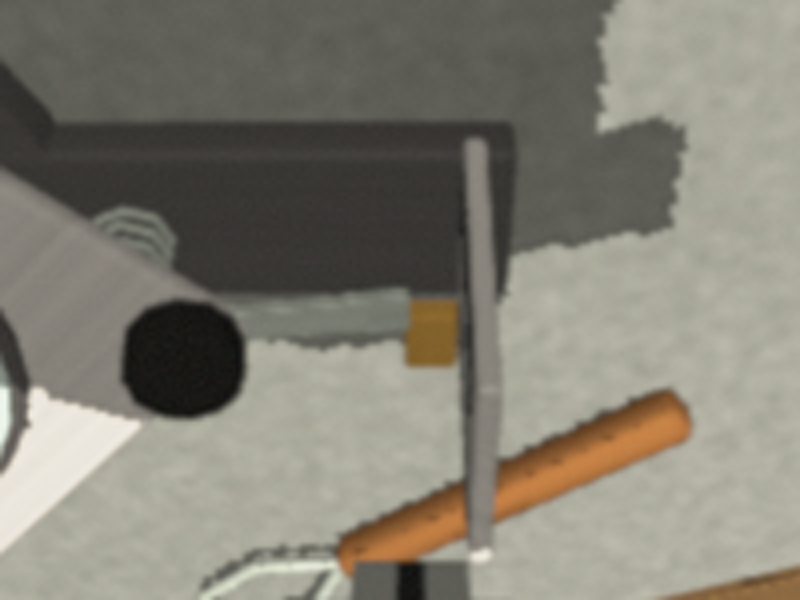

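```bash
python3 - <<'E'
import cv2
im=cv2.imread("L2.png").astype(int)
[print(v,im[v,246:253].mean(0).round(0),im[v,260:264].mean(0).round(0)) for v in range(160,194)]
E
```

```text
160 [50. 53. 55.] [50. 53. 56.]
161 [52. 54. 57.] [51. 54. 56.]
162 [52. 55. 57.] [52. 55. 57.]
163 [53. 55. 58.] [51. 54. 56.]
164 [52. 55. 57.] [52. 54. 57.]
165 [53. 55. 58.] [52. 54. 58.]
166 [52. 55. 57.] [52. 54. 56.]
167 [51. 53. 56.] [52. 54. 57.]
168 [51. 54. 56.] [52. 54. 57.]
169 [51. 54. 57.] [50. 53. 55.]
170 [51. 54. 56.] [51. 54. 56.]
171 [55. 60. 61.] [51. 53. 55.]
172 [77. 84. 83.] [55. 57. 59.]
173 [101. 111. 108.] [71. 75. 76.]
174 [111. 121. 118.] [77. 89. 97.]
175 [114. 124. 121.] [ 60.  96. 122.]
176 [112. 123. 120.] [ 45.  97. 130.]
177 [110. 121. 118.] [ 44.  98. 132.]
178 [109. 120. 116.] [ 43. 101. 136.]
179 [109. 119. 116.] [ 46. 104. 138.]
180 [109. 120. 117.] [ 44. 100. 133.]
181 [110. 121. 118.] [ 43.  97. 129.]
182 [107. 118. 115.] [ 42.  97. 129.]
183 [ 93. 101. 100.] [ 42.  97. 128.]
184 [86. 94. 94.] [ 43.  97. 130.]
185 [103. 112. 112.] [ 42.  96. 128.]
186 [134. 146. 147.] [ 43.  96. 128.]
187 [154. 168. 169.] [ 42.  96. 128.]
188 [160. 175. 176.] [ 44.  97. 129.]
189 [161. 175. 176.] [ 42.  96. 128.]
190 [161. 176. 177.] [ 48.  98. 129.]
191 [161. 175. 176.] [ 88. 121. 142.]
192 [161. 175. 176.] [140. 158. 164.]
193 [161. 175. 176.] [155. 169. 170.]
```

```bash
python3 - <<'E'
from zz import *
im=cv2.imread("L2.png").astype(int)
for v in range(170,188): print(v,im[v,253:257,1])
print("needle",z("L2",255,182.9,0,.004),z("L2",255,175.5,0,-.004))
print("block",z("L2",262,179,0,.005),z("L2",262,190.9,0,.019))
E
```

```text
170 [52 55 52 53]
171 [68 71 71 70]
172 [102 110 112 110]
173 [122 125 127 125]
174 [129 132 134 133]
175 [124 125 128 128]
176 [122 122 121 121]
177 [120 119 121 119]
178 [118 117 115 118]
179 [118 118 117 118]
180 [120 120 120 118]
181 [120 122 119 118]
182 [113 110 107 107]
183 [101  98  98  96]
184 [110 109 104  94]
185 [150 149 139 111]
186 [168 169 160 140]
187 [173 173 169 154]
needle [  4.  111.7  36.9] [ -4.  111.8  37.6]
block [  5.  116.9  31.7] [ 19.  117.   30.4]
```

The left needle is at about 36.2 mm against a block at 31.1 mm. It needs about 5 mm more at the tip, so 3.2 mm more at the pad (finger z ≈ 0.0485).

Call:
{"op": "jog_arm", "data": {"rows": [[-0.09,-0.19,0.02,0,0.3,0,1],[-0.09,-0.19,0.05,0,0.6,0,1],[-0.09,-0.19,0.08,0,0.9,0,1],[-0.09,-0.19,0.12,0,0.98,0,1],[-0.09,-0.19,0.12,0,0.98,0,1],[-0.09,-0.19,0.12,0,0.98,0,1]]}}

```text
time: 4.95
tool_pos: [0.5906, 0.1547, 0.11]
ee_rot: [179.8, -0.0, 162.2]
ft_force: [-0.5, 0.7, -1.1]
finger_gap: -0.0002
finger_force: 0.0
```

```bash
python3 - <<'E'
from h import *
print(mt(state()["tool_pos"]));plan(w([0,.080,.0485]),down(162.3))
E
```

```text
[0.00036968 0.07570775 0.11001737]
goal [0.5915 0.1589 0.0485] shift [0.002 0.02  0.308] turn [ 0.009 -0.001 -0.005]
```

Call:
{"op": "jog_arm", "data": {"rows": [[0,0.02,0.15,0,0,0,1],[0,0.02,0.27,0,0,0,1],[0,0.02,0.295,0,0,0,1],[0,0.02,0.31,0,0,0,1],[0,0.02,0.31,0,0,0,1],[0,0.02,0.31,0,0,0,1]]}}

```text
time: 5.55
tool_pos: [0.5894, 0.1597, 0.0488]
ee_rot: [179.9, 0.1, 162.3]
ft_force: [-0.7, 0.3, 3.6]
finger_gap: 0.0001
finger_force: 1.7
```

Call:
{"op": "jog_arm", "data": {"rows": [[0,0,-0.1,0,0,0,1],[0,0,-0.31,0,0,0,1],[0.13,0.17,-0.4,0,-0.3,0,1],[0.13,0.17,-0.4,0,-0.6,0,1],[0.13,0.17,-0.4,0,-0.9,0,1],[0.13,0.17,-0.4,0,-1,0,1],[0.13,0.17,-0.4,0,-1,0,1],[0.13,0.17,-0.4,0,-1,0,1]]}}

```text
time: 6.35
tool_pos: [0.5737, 0.2, 0.128]
ee_rot: [180.0, 28.7, 162.3]
ft_force: [-0.2, -0.9, 0.5]
finger_gap: 0.0002
finger_force: 0.0
```

```bash
python3 shot.py L3 156 100 200 4
```

```text
6.4 {'ftip': [13.0, 14.0], 'ltip': [260.0, 188.0], 'lpad': [200.0, 197.0], 'fpad': [44.0, 102.0]}
```

View pics/L3.png

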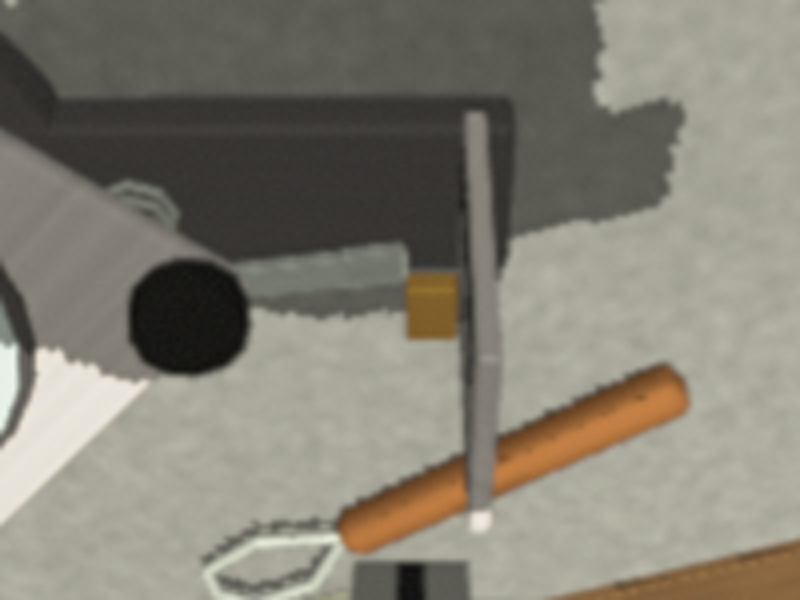

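```bash
python3 - <<'E'
from zz import *
im=cv2.imread("L3.png").astype(int)
for v in range(158,188): print(v,im[v,253:257,1],im[v,260:264].mean(0).round(0))
for v in(162.5,163.5): print("needle front top",z("L3",255,v,0,-.004))
for v in(170,171): print("needle back top",z("L3",255,v,0,.004))
for v in(171.5,172.5): print("block front",z("L3",262,v,0,.005))
for v in(184,184.5): print("block back",z("L3",262,v,0,.019))
E
```

```text
158 [51 54 52 52] [50. 54. 57.]
159 [54 56 59 57] [51. 54. 56.]
160 [72 77 81 76] [49. 52. 54.]
161 [104 108 108 101] [49. 52. 54.]
162 [118 119 120 115] [50. 52. 55.]
163 [122 118 120 125] [49. 52. 54.]
164 [119 118 121 130] [50. 53. 54.]
165 [118 117 121 129] [50. 52. 54.]
166 [115 116 118 127] [58. 62. 62.]
167 [115 115 117 129] [72. 82. 88.]
168 [116 115 119 129] [ 62.  90. 110.]
169 [118 118 119 120] [ 47.  94. 123.]
170 [114 114 110 107] [ 41.  94. 126.]
171 [98 99 97 93] [ 44.  99. 133.]
172 [91 89 90 89] [ 48. 109. 144.]
173 [92 92 90 90] [ 45. 102. 136.]
174 [93 90 92 89] [ 43.  96. 128.]
175 [93 93 94 89] [ 42.  94. 126.]
176 [96 95 93 89] [ 43.  95. 126.]
177 [106 107 107 105] [ 41.  94. 126.]
178 [133 144 149 140] [ 42.  94. 126.]
179 [155 161 164 152] [ 42.  94. 126.]
180 [166 165 163 155] [ 42.  93. 125.]
181 [170 168 166 155] [ 41.  94. 126.]
182 [172 171 167 156] [ 40.  92. 125.]
183 [173 173 168 157] [ 39.  93. 125.]
184 [176 175 171 163] [ 77. 111. 136.]
185 [177 175 172 172] [137. 153. 160.]
186 [177 176 174 173] [154. 167. 168.]
187 [178 175 173 170] [153. 166. 166.]
needle front top [ -4.  111.5  30.8]
needle front top [ -4.  111.5  31.9]
needle back top [  4.  111.5  30.3]
needle back top [  4.  111.5  31.4]
block front [  5.  116.8  30.9]
block front [  5.  116.8  32. ]
block back [ 19.  116.9  30.3]
block back [ 19.  116.9  30.9]
```

The left pointer is at its mark, within about 1 mm. For the front I'll raise the tool, level it, then yaw −90°.

Call:
{"op": "jog_arm", "data": {"rows": [[-0.1,0,-0.4,0,0.3,0,1],[-0.1,0,-0.4,0,0.6,0,1],[-0.1,0,-0.4,0,0.9,0,1],[-0.1,0,-0.4,0,1,0,1],[-0.1,0,-0.4,0,1,0,1]]}}

```text
time: 6.9
tool_pos: [0.5577, 0.2059, 0.2098]
ee_rot: [179.6, -0.2, 162.3]
ft_force: [0.2, -0.0, -0.0]
finger_gap: 0.0003
finger_force: 0.0
```

Call:
{"op": "jog_arm", "data": {"rows": [[0,0,0,0,0,0.3,1],[0,0,0,0,0,0.6,1],[0,0,0,0,0,0.9,1],[0,0,0,0,0,1,1],[0,0,0,0,0,1,1]]}}

```text
time: 7.4
tool_pos: [0.5552, 0.206, 0.2079]
ee_rot: [179.9, -0.1, 133.6]
ft_force: [0.9, -0.4, 0.2]
finger_gap: 0.0001
finger_force: 0.0
```

Call:
{"op": "jog_arm", "data": {"rows": [[0,0,0,0,0,0.3,1],[0,0,0,0,0,0.6,1],[0,0,0,0,0,0.9,1],[0,0,0,0,0,1,1],[0,0,0,0,0,1,1]]}}

```text
time: 7.9
tool_pos: [0.5551, 0.2059, 0.2077]
ee_rot: [180.0, -0.1, 105.0]
ft_force: [0.2, -0.5, 0.5]
finger_gap: -0.0001
finger_force: 0.0
```

Call:
{"op": "jog_arm", "data": {"rows": [[0,0,0,0,0,0.3,1],[0,0,0,0,0,0.6,1],[0,0,0,0,0,0.9,1],[0,0,0,0,0,1,1],[0,0,0,0,0,1,1]]}}

```text
time: 8.4
tool_pos: [0.5549, 0.2059, 0.2076]
ee_rot: [-180.0, -0.0, 76.4]
ft_force: [0.2, 0.5, 0.1]
finger_gap: 0.0001
finger_force: 0.0
```

```bash
python3 - <<'E'
from h import *
p,r=view(w([-.115,.006,.045]),72.3);plan(p,r);print(state()["qpos"])
E
```

```text
goal [0.4696 0.1551 0.1274] shift [-0.348 -0.355  0.401] turn [ 0.036 -0.999  0.142]
[1.45548735e+01 2.69542312e+01 8.36646810e+01 4.53492995e-02
 6.93631196e+01 2.80900629e+01]
```

Call:
{"op": "jog_arm", "data": {"rows": [[-0.17,-0.17,0,0,-0.2,0.05,1],[-0.35,-0.355,0,0,-0.4,0.1,1],[-0.35,-0.355,0.2,0.04,-0.7,0.14,1],[-0.35,-0.355,0.4,0.04,-1,0.14,1],[-0.35,-0.355,0.4,0.04,-1,0.14,1],[-0.35,-0.355,0.4,0.04,-1,0.14,1],[-0.35,-0.355,0.4,0.04,-1,0.14,1]]}}

```text
time: 9.1
tool_pos: [0.47, 0.1547, 0.1292]
ee_rot: [-179.9, 28.4, 72.3]
ft_force: [-0.2, 0.4, 1.1]
finger_gap: 0.0001
finger_force: 0.0
```

```bash
python3 shot.py F1 156 100 200 4
```

```text
9.15 {'ftip': [257.0, 197.0], 'ltip': [491.0, 36.0], 'lpad': [464.0, 118.0], 'fpad': [315.0, 206.0]}
```

View pics/F1.png

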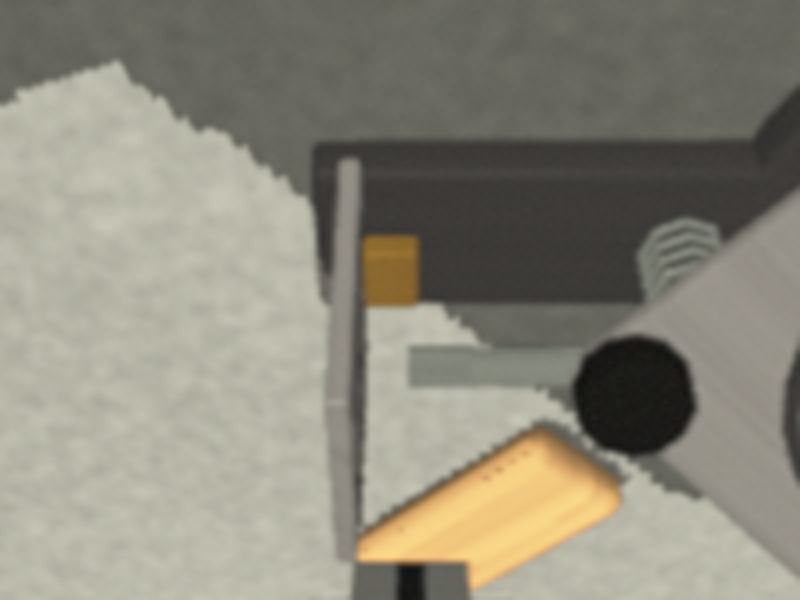

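```bash
cat > fz.py <<'E'
import sys
from zz import *
n=sys.argv[1];im=cv2.imread(n+".png").astype(int)
for v in range(*map(int,sys.argv[2:4])): print(v,im[v,260:266].mean(0).round(0),im[v,249:258].mean(0).round(0))
for v in range(*map(int,sys.argv[2:4]),2): print(v,"z: needle fr/bk",z(n,262,v,1,.004)[2],z(n,262,v,1,-.004)[2],"block fr/bk",z(n,253,v,1,.019)[2],z(n,253,v,1,.005)[2])
E
python3 fz.py F1 156 200; python3 - <<'E'
from h import *
plan(w([-.080,0,.10]),down(72.3))
E
```

```text
156 [55. 58. 61.] [55. 58. 60.]
157 [55. 58. 60.] [55. 57. 59.]
158 [55. 58. 62.] [54. 68. 80.]
159 [54. 60. 64.] [ 50.  95. 124.]
160 [54. 62. 67.] [ 47. 104. 139.]
161 [52. 61. 67.] [ 47. 106. 141.]
162 [53. 62. 68.] [ 48. 109. 146.]
163 [55. 63. 70.] [ 51. 114. 153.]
164 [54. 62. 69.] [ 48. 108. 145.]
165 [54. 62. 68.] [ 46. 103. 138.]
166 [54. 62. 69.] [ 47. 103. 138.]
167 [54. 62. 68.] [ 46. 103. 138.]
168 [54. 62. 68.] [ 46. 103. 138.]
169 [54. 62. 68.] [ 46. 103. 137.]
170 [54. 62. 68.] [ 47. 103. 137.]
171 [54. 62. 68.] [ 46. 103. 138.]
172 [53. 62. 68.] [ 46. 103. 137.]
173 [53. 61. 67.] [ 46. 103. 137.]
174 [55. 63. 69.] [ 44. 102. 136.]
175 [ 91. 101. 105.] [ 50. 104. 137.]
176 [148. 162. 164.] [ 95. 130. 151.]
177 [171. 186. 187.] [153. 172. 177.]
178 [175. 191. 192.] [171. 186. 187.]
179 [176. 191. 192.] [172. 187. 188.]
180 [175. 191. 192.] [171. 186. 187.]
181 [175. 190. 191.] [169. 184. 185.]
182 [174. 189. 190.] [168. 183. 183.]
183 [174. 188. 189.] [166. 182. 182.]
184 [176. 190. 192.] [167. 182. 183.]
185 [169. 183. 184.] [169. 184. 185.]
186 [138. 151. 150.] [172.
[... 1027 characters left out ...]
: needle fr/bk 35.1 26.6 block fr/bk 51.0 36.2
178 z: needle fr/bk 37.3 28.9 block fr/bk 53.0 38.3
180 z: needle fr/bk 39.5 31.2 block fr/bk 55.0 40.5
182 z: needle fr/bk 41.6 33.4 block fr/bk 56.9 42.6
184 z: needle fr/bk 43.7 35.6 block fr/bk 58.8 44.7
186 z: needle fr/bk 45.8 37.8 block fr/bk 60.7 46.8
188 z: needle fr/bk 47.8 39.9 block fr/bk 62.6 48.8
190 z: needle fr/bk 49.9 42.1 block fr/bk 64.5 50.8
192 z: needle fr/bk 51.9 44.2 block fr/bk 66.3 52.8
194 z: needle fr/bk 53.9 46.3 block fr/bk 68.1 54.8
196 z: needle fr/bk 55.8 48.3 block fr/bk 69.9 56.8
198 z: needle fr/bk 57.8 50.4 block fr/bk 71.7 58.7
goal [0.491 0.107 0.1  ] shift [-0.1    0.172  0.223] turn [-0.     0.991 -0.004]
```

Front: needle at about 48.7 mm, block at about 36.8 mm, so the tip has to drop about 11.9 mm. First press to finger z ≈ 0.0535.

Call:
{"op": "jog_arm", "data": {"rows": [[-0.1,0.17,0.02,0,0.3,0,1],[-0.1,0.17,0.08,0,0.6,0,1],[-0.1,0.17,0.15,0,0.9,0,1],[-0.1,0.17,0.22,0,1,0,1],[-0.1,0.17,0.22,0,1,0,1],[-0.1,0.17,0.22,0,1,0,1]]}}

```text
time: 9.75
tool_pos: [0.4907, 0.1067, 0.1004]
ee_rot: [179.9, -0.0, 72.1]
ft_force: [0.1, 0.7, -0.5]
finger_gap: -0.0001
finger_force: 0.0
```

```bash
python3 - <<'E'
from h import *
print(mt(state()["tool_pos"]));plan(w([-.080,0,.0535]),down(72.3))
E
```

```text
[-0.08020194 -0.00038773  0.10042972]
goal [0.491  0.107  0.0535] shift [0.002 0.001 0.235] turn [ 0.003 -0.001 -0.007]
```

Call:
{"op": "jog_arm", "data": {"rows": [[0,0,0.12,0,0,0,1],[0,0,0.18,0,0,0,1],[0,0,0.205,0,0,0,1],[0,0,0.225,0,0,0,1],[0,0,0.236,0,0,0,1],[0,0,0.236,0,0,0,1],[0,0,0.236,0,0,0,1]]}}

```text
time: 10.45
tool_pos: [0.4898, 0.1081, 0.0517]
ee_rot: [-179.9, 0.0, 72.2]
ft_force: [-3.0, 1.7, 5.4]
finger_gap: 0.0001
finger_force: 3.0
```

Call:
{"op": "jog_arm", "data": {"rows": [[0,0,-0.1,0,0,0,1],[0,0,-0.31,0,0,0,1],[0.2,-0.17,-0.4,0,-0.3,0,1],[0.2,-0.17,-0.38,0,-0.6,0,1],[0.2,-0.17,-0.38,0,-0.9,0,1],[0.2,-0.17,-0.38,0,-1,0,1],[0.2,-0.17,-0.38,0,-1,0,1],[0.2,-0.17,-0.38,0,-1,0,1]]}}

```text
time: 11.25
tool_pos: [0.4696, 0.1565, 0.1271]
ee_rot: [-179.9, 28.6, 72.3]
ft_force: [-0.5, -0.3, -0.6]
finger_gap: 0.0003
finger_force: 0.0
```

```bash
python3 shot.py F2 156 100 200 4; python3 fz.py F2 156 194;  python3 - <<'E'
from h import *
plan(w([-.080,0,.10]),down(72.3))
E
```

```text
11.3 {'ftip': [258.0, 200.0], 'ltip': [495.0, 41.0], 'lpad': [466.0, 122.0], 'fpad': [316.0, 210.0]}
156 [56. 60. 62.] [56. 58. 61.]
157 [55. 58. 62.] [55. 59. 62.]
158 [56. 59. 62.] [56. 59. 62.]
159 [56. 58. 61.] [56. 58. 61.]
160 [55. 58. 60.] [55. 57. 59.]
161 [54. 59. 62.] [53. 62. 68.]
162 [53. 64. 71.] [ 48.  80. 101.]
163 [51. 68. 80.] [ 46.  98. 129.]
164 [50. 70. 83.] [ 46. 104. 138.]
165 [51. 72. 86.] [ 48. 108. 145.]
166 [54. 76. 92.] [ 54. 120. 159.]
167 [51. 73. 87.] [ 50. 112. 149.]
168 [52. 71. 84.] [ 46. 104. 139.]
169 [52. 72. 85.] [ 47. 103. 138.]
170 [50. 70. 83.] [ 46. 103. 138.]
171 [51. 70. 83.] [ 47. 103. 138.]
172 [50. 70. 83.] [ 47. 103. 137.]
173 [51. 71. 84.] [ 47. 103. 137.]
174 [51. 70. 84.] [ 47. 103. 137.]
175 [50. 69. 82.] [ 47. 103. 137.]
176 [60. 80. 91.] [ 46. 103. 137.]
177 [ 82. 104. 112.] [ 45. 102. 136.]
178 [ 93. 115. 124.] [ 44. 101. 136.]
179 [108. 127. 132.] [ 84. 121. 147.]
180 [127. 141. 140.] [148. 166. 173.]
181 [132. 145. 142.] [168. 183. 183.]
182 [130. 143. 140.] [168. 182. 183.]
183 [127. 140. 136.] [167. 181. 182.]
184 [127. 139. 1
[... 727 characters left out ...]
: needle fr/bk 24.8 16.0 block fr/bk 41.2 25.9
172 z: needle fr/bk 27.1 18.4 block fr/bk 43.3 28.1
174 z: needle fr/bk 29.3 20.8 block fr/bk 45.3 30.4
176 z: needle fr/bk 31.5 23.1 block fr/bk 47.4 32.6
178 z: needle fr/bk 33.7 25.4 block fr/bk 49.4 34.8
180 z: needle fr/bk 35.9 27.7 block fr/bk 51.4 36.9
182 z: needle fr/bk 38.1 29.9 block fr/bk 53.3 39.1
184 z: needle fr/bk 40.2 32.1 block fr/bk 55.3 41.2
186 z: needle fr/bk 42.3 34.3 block fr/bk 57.2 43.3
188 z: needle fr/bk 44.3 36.5 block fr/bk 59.1 45.3
190 z: needle fr/bk 46.4 38.6 block fr/bk 60.9 47.4
192 z: needle fr/bk 48.4 40.7 block fr/bk 62.8 49.4
goal [0.491 0.107 0.1  ] shift [-0.11   0.177  0.215] turn [-0.005  0.996 -0.003]
```

View pics/F2.png

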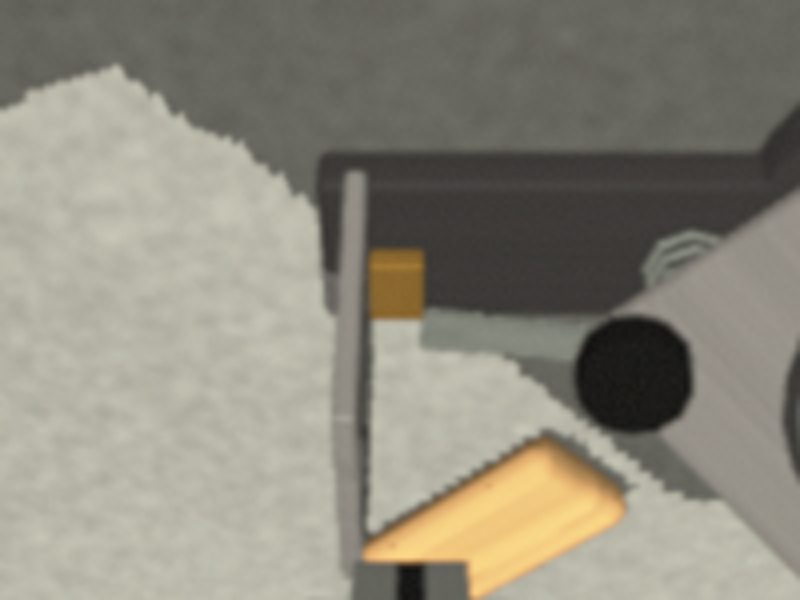

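The front needle is at about 36.0 mm against a block at 36.6 mm, well inside the tolerance. The robot is clear of everything, so I'm handing in.

```bash
python3 -c "
from cell import job
print(job.close_job())"
```

```text
the job is handed in; nothing more can be done
None
```

I pressed both pointers down to their marks, each within about 1 mm by the wrist camera (left not re-measured after the front press), and handed the job in at about 11 s with the robot clear; the hand-in returned no verdict.

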